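# Swap the flux bottle and the solder reel on the bench riser

## Task

I solder left-handed and the last user did not: on the low plywood riser, swap the flux bottle and the solder reel, so that each stands upright on the middle of the round rubber pad where the other one was. Set one aside on the bench meanwhile; carry both upright and set them down rather than drop them, and leave everything else where it is.

Things in the scene. Friction and masses are not known exactly. Their poses are not given: they have to be found in the camera images.
- stand: low plywood riser fixed to the bench: a board 94 mm (its x) by 226 mm (its y), top at 26 mm, on four small feet, with two round rubber pads on it. Origin at bench height under its centre; z up, y along its length to the left as the robot sees it. It stands at varying places, turned up to 0.3 rad. A thin black cable on the bench may run beneath it.
- left_pad (a point): centre of the top of the left rubber pad (stand's +y end): 76 mm across, 3 mm proud of the board, 29 mm above the bench, 120 mm from the other pad. Axes as the stand's.
- right_pad (a point): centre of the top of the right rubber pad (stand's -y end); same size. At the start the bottle stands on one pad and the reel on the other, either way round.
- bottle_mid (a point): the upright brown flux bottle with a white needle cap that stands on the riser (another like it stands far back on the bench): a cylinder 36 mm across and 61 mm high that can be gripped anywhere round it, then a narrow cap up to 94 mm in all. Its weight varies, 40 to 85 g. The point is on its axis, 30.5 mm above its underside; z up along the axis.
- reel_mid (a point): the reel of solder wire that stands on the riser, flat on its flange, axis upright (another like it lies far back on the bench): to be gripped across its 53 mm flanges, which act as one solid cylinder, 34 mm high. Its weight varies, 170 to 290 g. A short stiff tail of wire sticks out at the side, which touches nothing. The point is on its axis, 17 mm above its underside; z up along the axis.
- clear_spot (a point): a point on the bench top, left of the riser, that is always clear for at least 60 mm around: a place to set a thing aside.
- battery: bystander: square 9 V battery lying loose on the bench right of the riser, 48x26x17 mm, origin at its underside
- heatsink: bystander: black finned heat sink, loose on the bench to the right, 42x34x22 mm, origin at its underside
- capacitor: bystander: dark blue upright capacitor, 22 mm across, 32 mm high, loose on the bench at the left, origin at its underside
- bottle: the same flux bottle as bottle_mid; origin at the centre of its underside
- reel: the same solder reel as reel_mid; origin on its axis at its underside
Mind the look-alikes: they are no part of the job. Leave any turquoise look-alike of the bottle alone.

How it is judged:
By the outcome, as a careful person would: the job done as asked, in the order asked, and still so for the second after the job is handed in, with the robot touching nothing.
It also fails if it takes over 67 s, if anything falls off the work surface, if the arm or the gripper's body presses on something with over 40 N, if the wrist force passes 120 N, or if a joint passes its speed limit or range.

## Robot

A 6-joint arm with a two-finger parallel gripper is mounted at the origin on a cart in front of the work surface, level with it; the furniture and walls round the work are solid. World frame = base frame: x ahead of the robot, y to its left, z up, the work surface at z = 0. Lengths are in mm, angles in degrees, forces in N, time in s.
With the tool pointing down it reaches from about 350 to 850 mm from the base axis. Payload 8.1 kg.
Tool frame: the origin (TCP) lies midway between the tips of the shut fingers; the grasp point (between the pads) lies 19 mm behind it; z points along the fingers, y is the line along which they close (so a half turn about z gives the same grasp; the last joint's range is limited). The gripper opens to 85 mm and grips with 20 to 120 N. Pads are 22 mm wide; open, the fingers measure 114 mm over their backs; the gripper's body (76 mm by 85 mm) begins 54 mm behind the grasp point. The pads swing forward as they close: fully open they stand 13 mm farther back than shut.
Start: joints at [58.934, 7.471, 85.268, -0, 87.261, -4.893], TCP at [264.627, 538.496, 231.292] pointing down, gripper open.
Joint ranges: [-169.43, 169.43], [-51.17, 129.36], [1.28, 143.12], [-76.62, 256.62], [0, 156.53], [-152.29, 152.29]. Speed limits (degrees/s): [136.94, 136.94, 159.86, 180, 180, 180].

## Interface

Orientations are given as [roll, pitch, yaw] about the fixed x, y, z axes, in that order (R = Rz(yaw) Ry(pitch) Rx(roll)).
In Python, from bench import r gives the robot as it stands. The module is installed in compiled form; this text tells all that it offers.
- The arm moves only by the tool jog_arm, never from a script. Its argument "rows" is a list of rows, each a list of 2 entries, a list of its own where there are three numbers: the shift along the tool's x, y, z in mm, then the turn, a rotation vector about the tool's x, y, z in rad. A call has 1 to 10 rows; each row is the pose to reach, as a shift and turn from the pose commanded when the call began, along the tool's axes at that moment; what a row does not reach only later rows make up. A row lasts 1/10 s, in which the tool goes at most 50 mm and 8.59 degrees, less where a joint would pass 70% of its speed; a pose out of reach is approached as far as the arm can. A call with a gripper value outside its range is refused whole. "grip" is the finger opening in mm, from 0 to 85.4, set as the call begins (left out, the last holds). The fingers move at their own pace and stop on an object; "force" is the grip in N (left out, the last holds). Time passes only in rows, so rows that repeat a pose let the fingers close. It gives the time, the measured TCP pose, the force, the opening and the grip force at its end, in the units of the state.
- r.sense(): the state, without advancing time (a new reading comes with each control period).
- r.snapshot(name): name is "side" or "top"; returns (picture, depth): 480x640x3 uint8, blue, green, red; 480x640 float32, mm along the optical axis (not along the pixel's ray), 0 where there is no reading.
- r.camera_params(name): a dict with "fx", "fy", "cx", "cy" (pixels), "dist_coeffs" ([k1, k2, p1, p2, k3] as OpenCV has them; the pictures are not rectified), "pose" (4x4, takes a point from camera to world coordinates). Camera axes: x right, y down, z forward; pixel columns grow to the right and rows downward; lengths in mm; the calibration is good to about 2 mm. A picture is of the moment at which its call begins. camera_params takes no time and is no camera call.
- r.hand_in(): hands the job in; it is judged then, once.
The state is a dict: "time": time; "joint_pos": joint angles; "qd": joint speeds; "joint_efforts": joint torques, N m; "tool_pos": TCP position; "tcp_rot": TCP orientation; "ft_force": force on the tool from outside, world axes, zero at the start; "wrist_torque": the same for the moment, N m; "finger_gap": finger opening in mm; "grip_force": force on a finger pad.
Only numpy, scipy, OpenCV 4.12 (cv2) and the standard library are available. Lean on these libraries where they do the work, as an engineer would, in place of code of your own. Each camera call takes 0.05 s, during which the arm holds its last target. There are 200 camera calls.

## Working session

There is one attempt and no reset: what is moved stays moved. The work goes in short steps, Python scripts to look and compute and a tool call to move; the robot and the scene stay as the last step left them, time stands still between calls to the robot, and variables do not carry over. Pictures are saved under pics/ and viewed, at most 10 in all, crops included, and the job is handed in when it is done.

Besides the shell and the picture viewer there is one more tool, called after "Emit:" as name([rows], argument=value, ...), one row to a line, values as JSON. jog_arm: Moves the arm, as the interface text tells. Its arguments: {"type":"object","properties":{"rows":{"type":"array"},"grip":{"type":"number"},"force":{"type":"number"}},"required":["rows"]}

```bash
mkdir -p pics; python3 - <<'E'
from bench import r
import cv2,numpy as np
s=r.sense();print({k:np.round(s[k],3).tolist() for k in('time','tool_pos','tcp_rot','finger_gap')})
for n in('top','side'):
    p,d=r.snapshot(n);cv2.imwrite(f'pics/{n}0.png',p);np.savez(f'{n}0.npz',p=p,d=d)
    c=r.camera_params(n);print(n,{k:np.round(v,3).tolist() for k,v in c.items()})
E
```

```text
{'time': 0.0, 'tool_pos': [264.341, 538.028, 230.219], 'tcp_rot': [-179.894, -0.008, 153.827], 'finger_gap': 85.319}
top {'fx': 437.141, 'fy': 437.141, 'cx': 317.973, 'cy': 238.03, 'dist_coeffs': [-0.068, 0.0, 0.0, 0.0, 0.0], 'pose': [[-0.022, -0.993, 0.12, 416.841], [-1.0, 0.022, -0.0, -187.418], [-0.003, -0.12, -0.993, 1003.818], [0.0, 0.0, 0.0, 1.0]]}
side {'fx': 491.264, 'fy': 491.264, 'cx': 313.831, 'cy': 234.573, 'dist_coeffs': [0.009, 0.0, 0.0, 0.0, 0.0], 'pose': [[0.823, -0.314, 0.473, 56.762], [-0.567, -0.468, 0.677, -916.989], [0.009, -0.826, -0.564, 669.664], [0.0, 0.0, 0.0, 1.0]]}
```

View pics/top0.png

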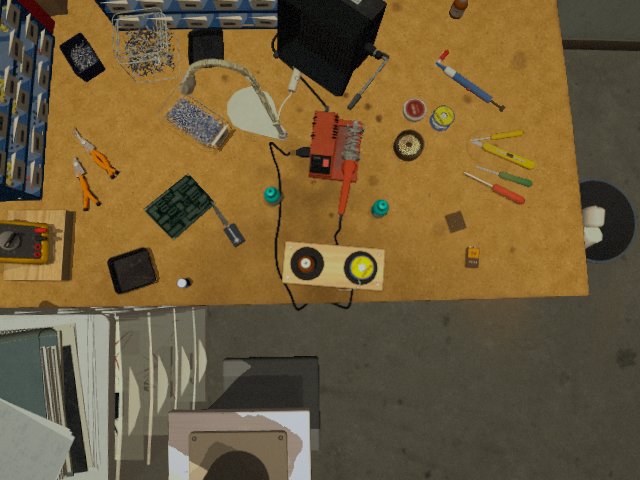

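View pics/side0.png

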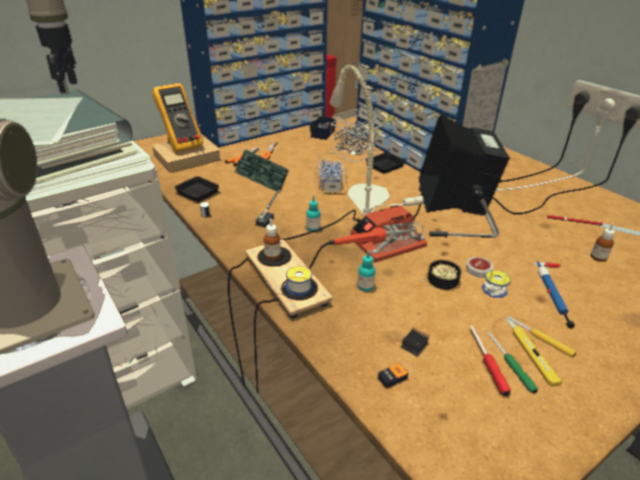

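The top view shows the riser at pixels (285–384, 243–290). The bottle stands on the left pad at (307,263) and the reel on the right pad at (361,267). The turquoise bottles are at (272,196) and (380,208), the capacitor at (183,283), and the bench between about (225–250, 260–290) is clear. The side view shows the same layout, with the bottle at (272,240) and the reel at (298,280).

```bash
cat > h.py <<'E'
import numpy as np,cv2
from bench import r
def ray(n,uv,z):
    c=r.camera_params(n);K=np.array([[c['fx'],0,c['cx']],[0,c['fy'],c['cy']],[0,0,1]])
    q=cv2.undistortPoints(np.array(uv,float).reshape(-1,1,2),K,np.array(c['dist_coeffs']))[:,0]
    P=np.array(c['pose']);d=np.c_[q,np.ones(len(q))]@P[:3,:3].T
    return P[:3,3]+d*((np.array(z)-P[2,3])/d[:,2])[:,None]
def pts(n,d):  # world point of every pixel by depth
    h,w=d.shape;u,v=np.meshgrid(np.arange(w),np.arange(h));c=r.camera_params(n)
    K=np.array([[c['fx'],0,c['cx']],[0,c['fy'],c['cy']],[0,0,1]])
    q=cv2.undistortPoints(np.stack([u,v],-1).reshape(-1,1,2).astype(float),K,np.array(c['dist_coeffs']))[:,0]
    P=np.array(c['pose']);X=np.c_[q,np.ones(len(q))]*d.reshape(-1,1)
    return (X@P[:3,:3].T+P[:3,3]).reshape(h,w,3)
E
python3 - <<'E'
from h import *
f=np.load('top0.npz');p,d=f['p'],f['d']
hsv=cv2.cvtColor(p,cv2.COLOR_BGR2HSV);X=pts('top',d)
print('hsv board',hsv[248,330],hsv[285,330],'bench',hsv[270,240],hsv[300,330])
for uv in[(240,275),(334,265),(307,263),(350,267)]:print(uv,X[uv[1],uv[0]].round(1))
box=np.zeros(d.shape,bool);box[225:310,260:400]=1
m=box&(X[...,2]>15)&(X[...,2]<200)&(d>0)
cnt=max(cv2.findContours(m.astype(np.uint8),0,1)[0],key=cv2.contourArea)
print('depth board px',cv2.minAreaRect(cnt), len(cnt))
w=ray('top',cnt[:,0],26.)[:,:2]
R=cv2.minAreaRect(w.astype(np.float32));print('board rect',R)
for lo,hi,nm in[(50,80,'reel/bottle top'),(105,140,'cap'),(80,100,'shoulder')]:
    mm=(box&(X[...,2]>lo)&(X[...,2]<hi)).astype(np.uint8)
    n,l,st,ce=cv2.connectedComponentsWithStats(mm)
    for i in range(1,n):
        if st[i,4]>5:
            A=X[l==i];print(nm,st[i],ce[i].round(1),A.mean(0).round(1),(A.min(0)).round(),A.max(0).round())
g=cv2.resize(p[225:315,160:400],None,fx=3.3,fy=3.3,interpolation=cv2.INTER_CUBIC);cv2.imwrite('pics/c0.png',g)
E
```

```text
hsv board [ 20 115 190] [ 19 120 182] bench [ 18 174 136] [ 17 174 110]
(240, 275) [456.4  -6.7   0.6]
(334, 265) [ 473.2 -222.    27.8]
(307, 263) [ 473.9 -163.9  106.4]
(350, 267) [ 466.1 -255.1   62.3]
depth board px ((333.9917297363281, 255.39761352539062), (101.01079559326172, 61.5927734375), 4.844000816345215) 317
board rect ((495.29364013671875, -222.04412841796875), (225.37435913085938, 138.73617553710938), 84.08589935302734)
reel/bottle top [336 225   5   9  27] [338.3 228.9] [ 549.2 -232.    63.5] [ 542. -236.   51.] [ 557. -227.   73.]
reel/bottle top [298 256   6   6   9] [300.1 258.4] [ 485.7 -148.7   78.3] [ 480. -155.   74.] [ 491. -144.   80.]
reel/bottle top [305 256   5   3   6] [307.  256.7] [ 489.3 -163.4   77.4] [ 486. -168.   77.] [ 491. -159.   79.]
reel/bottle top [349 256  25  23 449] [361.1 267.1] [ 465.4 -278.9   63.3] [ 442. -305.   57.] [ 490. -253.   69.]
reel/bottle top [297 261  17  12  38] [306.1 268.6] [ 464.1 -161.    74.5] [ 457. -176.   54.] [ 480. -142.   80.]
cap [301 259   9   9  42] [305.  263.3] [ 473.3 -159.7  108.4] [ 466. -168.  105.] [ 482. -151.  124.]
shoulder [298 256  15  16  92] [305.6 264.3] [ 472.7 -160.3   84. ] [ 459. -174.   80.] [ 491. -144.  100.]
```

View pics/c0.png

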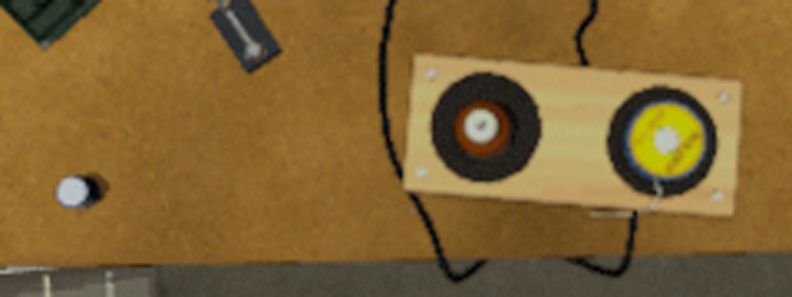

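The crop shows the riser with both pads almost fully visible: the left pad is centred at crop (486,127) and the right pad at (662,141). The bottle cap is at crop (482,126) and the reel at (666,140), and the bench between the capacitor at (75,190) and the cable at (390,150) is clear.

```bash
python3 - <<'E'
from h import *
f=np.load('top0.npz');p,d=f['p'],f['d'];hsv=cv2.cvtColor(p,cv2.COLOR_BGR2HSV);X=pts('top',d)
x0,y0=270,235;c=hsv[y0:300,x0:395].astype(int)
m=((c[...,1]<150)&(c[...,2]>135)&(abs(c[...,0]-19)<6)).astype(np.uint8)
cnt=max(cv2.findContours(m,0,1)[0],key=cv2.contourArea);hull=cv2.convexHull(cnt)[:,0]+[x0,y0]
w=ray('top',hull,26.)[:,:2].astype(np.float32);R=cv2.minAreaRect(w);print('board',R)
# pads: dark blobs
g=(c[...,2]<75)&(c[...,1]<150)
for nm,(a,b) in{'L':(289,326),'R':(343,380)}.items():
    mm=np.zeros(g.shape,np.uint8);mm[:,a-x0:b-x0]=g[:,a-x0:b-x0];mm[:9]=0;mm[52:]=0
    q=max(cv2.findContours(mm,0,1)[0],key=cv2.contourArea);h=cv2.convexHull(q)[:,0]+[x0,y0]
    W=ray('top',h,29.)[:,:2].astype(np.float32);print('pad',nm,cv2.minEnclosingCircle(W),cv2.fitEllipse(W))
# yellow reel top at z=63, cap top z=123
y=((abs(c[...,0]-27)<6)&(c[...,1]>170)&(c[...,2]>150)).astype(np.uint8)
q=max(cv2.findContours(y,0,1)[0],key=cv2.contourArea);h=cv2.convexHull(q)[:,0]+[x0,y0]
print('reel yellow',cv2.minEnclosingCircle(ray('top',h,63.)[:,:2].astype(np.float32)))
wm=((c[...,1]<60)&(c[...,2]>120)).astype(np.uint8);wm[:,40+10:]=0;wm[:,:28]=0;wm[:15]=0;wm[40:]=0
q=max(cv2.findContours(wm,0,1)[0],key=cv2.contourArea);h=q[:,0]+[x0,y0]
print('cap px',cv2.minEnclosingCircle(h.astype(np.float32)),'z110',cv2.minEnclosingCircle(ray('top',h,110.)[:,:2].astype(np.float32)))
# side
f=np.load('side0.npz');p,d=f['p'],f['d'];hsv=cv2.cvtColor(p,cv2.COLOR_BGR2HSV);Y=pts('side',d)
for nm,Z in(('top',X),('side',Y)):
    B=(abs(Z[...,0]-473)<50)&(abs(Z[...,1]+160)<45)&(Z[...,2]>40)&(Z[...,2]<85)
    C=(abs(Z[...,0]-466)<50)&(abs(Z[...,1]+279)<45)&(Z[...,2]>60)&(Z[...,2]<68)
    for k,M in(('bot',B),('reeltop',C)):print(nm,k,M.sum(),Z[M].mean(0).round(1),np.percentile(Z[M],[3,97],axis=0).round(0).tolist())
print('cap,clear',X[283,181].round(),ray('top',[(233,276),(186,283),(256,240),(233,304)],0).round())
E
```

```text
board ((472.25030517578125, -220.48974609375), (226.22052001953125, 94.51112365722656), 84.03937530517578)
pad L ((478.7438049316406, -161.4509735107422), 36.67516326904297) ((478.6822509765625, -161.22621154785156), (72.23978424072266, 72.90242004394531), 148.68939208984375)
pad R ((466.14312744140625, -280.4674987792969), 36.60261154174805) ((466.21099853515625, -280.24609375), (72.18659210205078, 72.6274185180664), 125.5916748046875)
reel yellow ((465.58074951171875, -280.0759582519531), 22.990957260131836)
cap px ((305.3599853515625, 262.6600036621094), 4.94027042388916) z110 ((474.49200439453125, -160.64271545410156), 10.107322692871094)
top bot 133 [ 472.2 -159.8   79.5] [[457.0, -176.0, 63.0], [491.0, -144.0, 85.0]]
top reeltop 414 [ 465.4 -278.9   63.6] [[444.0, -302.0, 60.0], [487.0, -255.0, 67.0]]
side bot 319 [ 467.3 -172.2   64.7] [[456.0, -180.0, 42.0], [485.0, -157.0, 83.0]]
side reeltop 338 [ 462.6 -283.2   62.3] [[440.0, -306.0, 61.0], [486.0, -260.0, 65.0]]
cap,clear [440. 120.  33.] [[454.  10.   0.]
 [440. 119.   0.]
 [537. -44.   0.]
 [391.  10.   0.]]
```

```bash
cat >> h.py <<'E'
from scipy.spatial.transform import Rotation as Ro
def shift(t,rpy=(180,0,174)):
    s=r.sense();R=Ro.from_euler('xyz',s['tcp_rot'],degrees=True)
    print('t',round(s['time'],2),'pos',np.round(s['tool_pos'],1),'rot',np.round(s['tcp_rot'],2),'gap',round(s['finger_gap'],1))
    print('shift',R.inv().apply(np.array(t)-s['tool_pos']).round(1),'turn',(R.inv()*Ro.from_euler('xyz',rpy,degrees=True)).as_rotvec().round(4))
E
python3 -c "
from h import *
shift((474,-160.3,200))
print(ray('top',[(305.7,262.7)],123.))"
```

```text
t 0.1 pos [264.4 538.1 230.3] rot [-1.7990e+02 -1.0000e-02  1.5383e+02] gap 85.5
shift [-496.2 -534.3   31.2] turn [-0.0016 -0.0005 -0.3521]
[[ 473.55424617 -161.69361867  123.        ]]
```

Emit:
jog_arm([
  [[-496, -535, 0], [0, 0, -0.352]],
  [[-496, -535, 0], [0, 0, -0.352]],
  [[-496, -535, 0], [0, 0, -0.352]],
  [[-496, -535, 0], [0, 0, -0.352]],
  [[-496, -535, 0], [0, 0, -0.352]],
  [[-496, -535, 0], [0, 0, -0.352]],
  [[-496, -535, 0], [0, 0, -0.352]],
  [[-496, -535, 0], [0, 0, -0.352]],
  [[-496, -535, 0], [0, 0, -0.352]],
  [[-496, -535, 0], [0, 0, -0.352]],
])

```text
time: 1.1
tool_pos: [407.7, 58.4, 231.2]
tcp_rot: [180.0, 0.0, 174.0]
ft_force: [1.1, 0.3, 0.7]
finger_gap: 85.2
grip_force: 0.0
```

```bash
python3 -c "
from h import *
shift((474,-161,180))"
```

```text
t 1.1 pos [407.7  58.4 231.2] rot [1.7999e+02 2.0000e-02 1.7401e+02] gap 85.2
shift [ -88.8 -211.3   51.2] turn [0.0001 0.0003 0.0002]
```

Emit:
jog_arm([
  [[-89, -211, 30], [0, 0, 0]],
  [[-89, -211, 30], [0, 0, 0]],
  [[-89, -211, 30], [0, 0, 0]],
  [[-89, -211, 30], [0, 0, 0]],
  [[-89, -211, 30], [0, 0, 0]],
  [[-89, -211, 30], [0, 0, 0]],
  [[-89, -211, 30], [0, 0, 0]],
])

```text
time: 1.8
tool_pos: [473.7, -159.2, 200.5]
tcp_rot: [180.0, -0.1, 173.9]
ft_force: [-0.1, -0.3, 0.3]
finger_gap: 85.2
grip_force: 0.0
```

```bash
python3 - <<'E'
from h import *
shift((474,-161,57))
for n in('top','side'):
    p,d=r.snapshot(n);cv2.imwrite(f'pics/{n}1.png',p)
p=cv2.imread('pics/side1.png');cv2.imwrite('pics/s1.png',cv2.resize(p[130:330,180:380],None,fx=3,fy=3))
E
```

```text
t 1.8 pos [ 473.7 -159.2  200.5] rot [ 1.7995e+02 -1.0000e-01  1.7389e+02] gap 85.2
shift [ -0.8  -1.9 143.5] turn [ 0.0008 -0.0017 -0.0019]
```

View pics/s1.png

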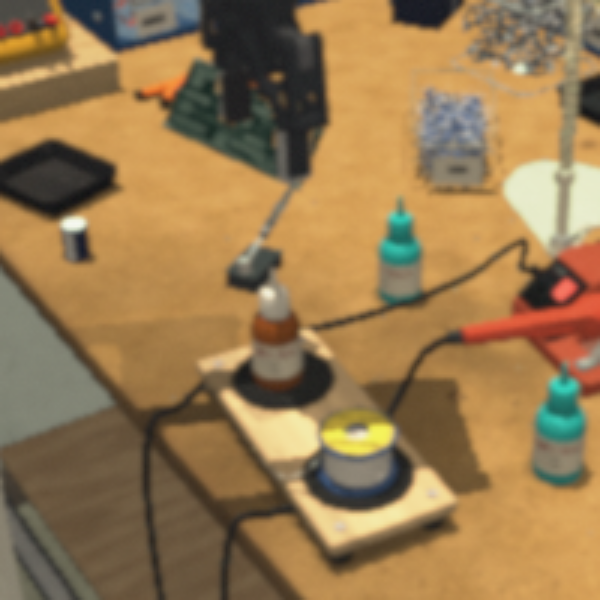

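The side crop shows the open fingers, at about (235,100) and (290,170), straddling the bottle axis at about (275,330). Nothing stands in the way, so I'm descending.

Emit:
jog_arm([
  [[-1, -2, 30], [0, 0, 0]],
  [[-1, -2, 60], [0, 0, 0]],
  [[-1, -2, 90], [0, 0, 0]],
  [[-1, -2, 115], [0, 0, 0]],
  [[-1, -2, 130], [0, 0, 0]],
  [[-1, -2, 138], [0, 0, 0]],
  [[-1, -2, 143], [0, 0, 0]],
  [[-1, -2, 143], [0, 0, 0]],
], grip=60)

```text
time: 2.7
tool_pos: [475.1, -160.5, 58.5]
tcp_rot: [-180.0, 0.0, 174.0]
ft_force: [-0.1, -0.2, -0.3]
finger_gap: 60.0
grip_force: 0.0
```

Emit:
jog_arm([
  [[0, 0, 0], [0, 0, 0]],
  [[0, 0, 0], [0, 0, 0]],
  [[0, 0, 0], [0, 0, 0]],
  [[0, 0, 0], [0, 0, 0]],
  [[0, 0, 0], [0, 0, 0]],
  [[0, 0, 0], [0, 0, 0]],
], grip=25, force=25)

```text
time: 3.3
tool_pos: [475.9, -161.2, 59.5]
tcp_rot: [-180.0, 0.1, 174.0]
ft_force: [-0.1, 1.7, 6.0]
finger_gap: 35.1
grip_force: 25.1
```

Emit:
jog_arm([
  [[0, 0, -10], [0, 0, 0]],
  [[0, 0, -30], [0, 0, 0]],
  [[0, 0, -50], [0, 0, 0]],
  [[10, 40, -50], [0, 0, 0]],
  [[20, 80, -50], [0, 0, 0]],
  [[32, 120, -50], [0, 0, 0]],
  [[40, 150, -40], [0, 0, 0]],
  [[42, 160, -30], [0, 0, 0]],
  [[42, 162, -20], [0, 0, 0]],
  [[42, 162, -10], [0, 0, 0]],
])

```text
time: 4.3
tool_pos: [450.4, 4.1, 67.8]
tcp_rot: [-180.0, 0.0, 174.0]
ft_force: [-0.6, 0.1, -0.4]
finger_gap: 34.6
grip_force: 25.3
```

Emit:
jog_arm([
  [[0, 0, 10], [0, 0, 0]],
  [[0, 0, 20], [0, 0, 0]],
  [[0, 0, 26], [0, 0, 0]],
  [[0, 0, 29], [0, 0, 0]],
  [[0, 0, 31], [0, 0, 0]],
  [[0, 0, 33], [0, 0, 0]],
  [[0, 0, 33], [0, 0, 0]],
])

```text
time: 5.0
tool_pos: [450.3, 4.5, 35.4]
tcp_rot: [180.0, 0.0, 174.0]
ft_force: [-0.0, -0.4, -1.6]
finger_gap: 35.1
grip_force: 25.3
```

Emit:
jog_arm([
  [[0, 0, 1], [0, 0, 0]],
  [[0, 0, 2], [0, 0, 0]],
  [[0, 0, 3], [0, 0, 0]],
  [[0, 0, 3], [0, 0, 0]],
])

```text
time: 5.4
tool_pos: [450.1, 4.6, 32.2]
tcp_rot: [180.0, -0.0, 174.0]
ft_force: [-0.3, -0.4, -0.9]
finger_gap: 34.8
grip_force: 25.3
```

Emit:
jog_arm([
  [[0, 0, 1], [0, 0, 0]],
  [[0, 0, 1.5], [0, 0, 0]],
  [[0, 0, 1.5], [0, 0, 0]],
])

```text
time: 5.7
tool_pos: [450.1, 4.6, 30.7]
tcp_rot: [-180.0, -0.0, 174.0]
ft_force: [-1.1, -0.8, -1.0]
finger_gap: 34.7
grip_force: 25.3
```

Emit:
jog_arm([
  [[0, 0, 0.5], [0, 0, 0]],
  [[0, 0, 1], [0, 0, 0]],
  [[0, 0, 1], [0, 0, 0]],
])

```text
time: 6.0
tool_pos: [450.4, 4.6, 30.5]
tcp_rot: [-180.0, 0.0, 174.0]
ft_force: [-4.0, 0.4, 7.5]
finger_gap: 35.3
grip_force: 26.1
```

Emit:
jog_arm([
  [[0, 0, 0.5], [0, 0, 0]],
  [[0, 0, 1], [0, 0, 0]],
  [[0, 0, 1], [0, 0, 0]],
])

```text
time: 6.3
tool_pos: [450.6, 4.6, 30.5]
tcp_rot: [-180.0, 0.0, 174.0]
ft_force: [-9.4, 0.1, 18.6]
finger_gap: 34.9
grip_force: 27.1
```

Emit:
jog_arm([
  [[0, 0, -1.5], [0, 0, 0]],
  [[0, 0, -1.5], [0, 0, 0]],
])

```text
time: 6.5
tool_pos: [450.5, 4.5, 30.6]
tcp_rot: [-180.0, 0.0, 174.0]
ft_force: [0.3, -0.5, -0.4]
finger_gap: 34.7
grip_force: 25.2
```

Emit:
jog_arm([
  [[0, 0, 0], [0, 0, 0]],
  [[0, 0, 0], [0, 0, 0]],
  [[0, 0, 0], [0, 0, 0]],
  [[0, 0, 0], [0, 0, 0]],
  [[0, 0, -20], [0, 0, 0]],
  [[0, 0, -50], [0, 0, 0]],
  [[0, 0, -90], [0, 0, 0]],
  [[0, 0, -130], [0, 0, 0]],
  [[0, 0, -150], [0, 0, 0]],
  [[0, 0, -150], [0, 0, 0]],
], grip=60)

```text
time: 7.5
tool_pos: [452.6, 4.3, 184.4]
tcp_rot: [180.0, 0.4, 174.0]
ft_force: [0.5, 1.0, 0.5]
finger_gap: 60.1
grip_force: 0.0
```

```bash
python3 - <<'E'
from h import *
shift((465.5,-280.2,150))
for n in('top','side'):
    p,d=r.snapshot(n);cv2.imwrite(f'pics/{n}2.png',p);np.savez(f'{n}2.npz',p=p,d=d)
    X=pts(n,d);M=(np.hypot(X[...,0]-450,X[...,1]-5)<45)&(X[...,2]>5)&(X[...,2]<110)
    for lo,hi in((10,56),(58,70),(72,100)):
        A=X[M&(X[...,2]>lo)&(X[...,2]<hi)]
        if len(A):print(n,lo,len(A),A.mean(0).round(1),np.percentile(A,[3,97],axis=0).round().tolist())
E
```

```text
t 7.5 pos [452.6   4.3 184.4] rot [180.     0.41 173.99] gap 60.1
shift [ -42.4 -281.6   34.7] turn [ 0.      0.0071 -0.0001]
top 10 43 [436.6   0.9  46.2] [[433.0, -7.0, 17.0], [442.0, 13.0, 54.0]]
top 58 2 [441.4  -1.2  60.4] [[441.0, -2.0, 60.0], [441.0, -0.0, 61.0]]
top 72 2 [441.3   7.   72.7] [[441.0, 6.0, 72.0], [441.0, 8.0, 73.0]]
side 10 271 [443.1  -7.7  34.9] [[430.0, -15.0, 12.0], [461.0, 7.0, 54.0]]
side 58 43 [445.   -3.7  63.7] [[437.0, -8.0, 58.0], [455.0, 3.0, 69.0]]
side 72 44 [447.3   2.1  77.1] [[440.0, -7.0, 72.0], [456.0, 11.0, 90.0]]
```

Emit:
jog_arm([
  [[-7, -45, 0], [0, 0, 0]],
  [[-14, -94, 0], [0, 0, 0]],
  [[-21, -143, 0], [0, 0, 0]],
  [[-29, -192, 0], [0, 0, 0]],
  [[-36, -240, 0], [0, 0, 0]],
  [[-40, -270, 10], [0, 0, 0]],
  [[-41, -282, 20], [0, 0, 0]],
  [[-41, -282, 30], [0, 0, 0]],
  [[-41, -282, 30], [0, 0, 0]],
  [[-41, -282, 30], [0, 0, 0]],
], grip=85)

```text
time: 8.6
tool_pos: [461.1, -278.3, 149.4]
tcp_rot: [179.9, -0.1, 174.1]
ft_force: [0.5, 0.6, 0.1]
finger_gap: 85.1
grip_force: 0.0
```

```bash
python3 - <<'E'
from h import *
shift((465.5,-280.2,31))
for n in('top','side'):
    p,d=r.snapshot(n);np.savez(f'{n}3.npz',p=p,d=d);X=pts(n,d);M=(np.hypot(X[...,0]-448,X[...,1]-3)<40)
    for lo,hi in((10,56),(58,76),(76,100)):
        A=X[M&(X[...,2]>lo)&(X[...,2]<hi)]
        if len(A):print(n,lo,len(A),A.mean(0).round(1),np.percentile(A,[2,98],axis=0).round().tolist())
E
```

```text
t 8.6 pos [ 461.1 -278.3  149.4] rot [ 1.7992e+02 -1.0000e-01  1.7408e+02] gap 85.1
shift [ -4.7  -1.6 118.4] turn [ 0.0014 -0.0017  0.0014]
top 10 153 [449.1  -1.8  45.2] [[433.0, -13.0, 15.0], [466.0, 21.0, 56.0]]
top 58 43 [450.    1.2  71.5] [[441.0, -6.0, 60.0], [460.0, 14.0, 76.0]]
top 76 47 [450.    4.6  79.5] [[441.0, -4.0, 76.0], [458.0, 13.0, 94.0]]
side 10 276 [443.3  -7.4  34.7] [[430.0, -16.0, 11.0], [462.0, 8.0, 54.0]]
side 58 76 [445.6  -1.8  68.4] [[437.0, -8.0, 59.0], [456.0, 11.0, 75.0]]
side 76 18 [447.5   2.7  82.2] [[443.0, -4.0, 76.0], [452.0, 7.0, 93.0]]
```

Emit:
jog_arm([
  [[-5, -2, 30], [0, 0, 0]],
  [[-5, -2, 60], [0, 0, 0]],
  [[-5, -2, 85], [0, 0, 0]],
  [[-5, -2, 100], [0, 0, 0]],
  [[-5, -2, 110], [0, 0, 0]],
  [[-5, -2, 115], [0, 0, 0]],
  [[-5, -2, 117], [0, 0, 0]],
  [[-5, -2, 117], [0, 0, 0]],
], grip=75)

```text
time: 9.5
tool_pos: [466.8, -283.1, 34.1]
tcp_rot: [-180.0, 0.1, 174.0]
ft_force: [-0.3, 1.0, 0.8]
finger_gap: 74.9
grip_force: 0.0
```

Emit:
jog_arm([
  [[0, 0, 0], [0, 0, 0]],
  [[0, 0, 0], [0, 0, 0]],
  [[0, 0, 0], [0, 0, 0]],
  [[0, 0, 0], [0, 0, 0]],
  [[0, 0, 0], [0, 0, 0]],
  [[0, 0, 0], [0, 0, 0]],
], grip=40, force=45)

```text
time: 10.1
tool_pos: [467.0, -283.3, 34.6]
tcp_rot: [-179.9, 0.1, 174.0]
ft_force: [-2.1, 0.7, 6.3]
finger_gap: 50.7
grip_force: 47.9
```

Emit:
jog_arm([
  [[0, 0, 0], [0, 0, 0]],
  [[0, 0, 0], [0, 0, 0]],
  [[0, 0, 2], [0, 0, 0]],
  [[0, 0, 4], [0, 0, 0]],
  [[0, 0, 5], [0, 0, 0]],
  [[0, 0, 5], [0, 0, 0]],
], grip=62)

```text
time: 10.7
tool_pos: [465.9, -282.5, 27.8]
tcp_rot: [180.0, -0.0, 174.0]
ft_force: [0.9, -1.1, -0.8]
finger_gap: 62.0
grip_force: 0.0
```

Emit:
jog_arm([
  [[0, 0, 0], [0, 0, 0]],
  [[0, 0, 0], [0, 0, 0]],
  [[0, 0, 0], [0, 0, 0]],
  [[0, 0, 0], [0, 0, 0]],
  [[0, 0, 0], [0, 0, 0]],
  [[0, 0, 0], [0, 0, 0]],
], grip=40, force=45)

```text
time: 11.3
tool_pos: [466.3, -282.8, 28.4]
tcp_rot: [-180.0, 0.0, 174.0]
ft_force: [0.8, -0.3, 2.0]
finger_gap: 51.9
grip_force: 47.5
```

Emit:
jog_arm([
  [[0, 0, -10], [0, 0, 0]],
  [[0, 0, -25], [0, 0, 0]],
  [[0, 0, -40], [0, 0, 0]],
  [[0, 20, -45], [0, 0, 0]],
  [[0, 50, -45], [0, 0, 0]],
  [[0, 80, -45], [0, 0, 0]],
  [[0, 105, -45], [0, 0, 0]],
  [[0, 118, -40], [0, 0, 0]],
  [[0, 122, -30], [0, 0, 0]],
  [[0, 122.5, -20], [0, 0, 0]],
])

```text
time: 12.3
tool_pos: [479.3, -161.0, 48.1]
tcp_rot: [-180.0, 0.0, 174.0]
ft_force: [-0.3, -0.7, -2.5]
finger_gap: 51.6
grip_force: 47.6
```

Emit:
jog_arm([
  [[0, 0, 5], [0, 0, 0]],
  [[0, 0, 10], [0, 0, 0]],
  [[0, 0, 13], [0, 0, 0]],
  [[0, 0, 15], [0, 0, 0]],
  [[0, 0, 15], [0, 0, 0]],
  [[0, 0, 15], [0, 0, 0]],
])

```text
time: 12.9
tool_pos: [479.2, -161.1, 33.5]
tcp_rot: [-180.0, 0.0, 174.0]
ft_force: [-0.7, 0.3, -2.5]
finger_gap: 51.6
grip_force: 47.5
```

```bash
python3 - <<'E'
from h import *
shift((479.2,-161,28.4))
E
```

```text
t 12.9 pos [ 479.2 -161.1   33.5] rot [-1.7999e+02  2.0000e-02  1.7398e+02] gap 51.6
shift [-0.   0.1  5.1] turn [-0.0001  0.0003 -0.0003]
```

Emit:
jog_arm([
  [[0, 0, 1], [0, 0, 0]],
  [[0, 0, 2], [0, 0, 0]],
  [[0, 0, 3], [0, 0, 0]],
  [[0, 0, 4], [0, 0, 0]],
  [[0, 0, 4], [0, 0, 0]],
])

```text
time: 13.4
tool_pos: [478.9, -160.8, 29.1]
tcp_rot: [180.0, -0.0, 174.0]
ft_force: [-1.2, 0.6, -2.4]
finger_gap: 51.5
grip_force: 47.5
```

Emit:
jog_arm([
  [[0, 0, 0.5], [0, 0, 0]],
  [[0, 0, 1], [0, 0, 0]],
  [[0, 0, 1], [0, 0, 0]],
])

```text
time: 13.7
tool_pos: [479.1, -160.9, 28.4]
tcp_rot: [-180.0, 0.0, 174.0]
ft_force: [-0.6, 0.2, -0.9]
finger_gap: 51.5
grip_force: 47.7
```

Just touching. I'll go half a millimetre further, then release and retreat.

Emit:
jog_arm([
  [[0, 0, 0.4], [0, 0, 0]],
  [[0, 0, 0.4], [0, 0, 0]],
])

```text
time: 13.9
tool_pos: [479.1, -160.9, 28.4]
tcp_rot: [-180.0, 0.0, 174.0]
ft_force: [-2.9, 1.5, 5.1]
finger_gap: 51.2
grip_force: 48.2
```

Emit:
jog_arm([
  [[0, 0, 0], [0, 0, 0]],
  [[0, 0, 0], [0, 0, 0]],
  [[0, 0, 0], [0, 0, 0]],
  [[0, 0, 0], [0, 0, 0]],
  [[0, 0, -10], [0, 0, 0]],
  [[0, 0, -40], [0, 0, 0]],
  [[0, 0, -80], [0, 0, 0]],
  [[0, 0, -120], [0, 0, 0]],
  [[0, 0, -150], [0, 0, 0]],
  [[0, 0, -150], [0, 0, 0]],
], grip=66)

```text
time: 14.9
tool_pos: [482.1, -162.3, 184.6]
tcp_rot: [-179.8, 0.6, 174.0]
ft_force: [1.2, -0.4, 0.7]
finger_gap: 66.1
grip_force: 0.0
```

Emit:
jog_arm([
  [[23, 45, 0], [0, 0, 0]],
  [[35, 90, 0], [0, 0, 0]],
  [[45, 130, 0], [0, 0, 0]],
  [[46, 155, 0], [0, 0, 0]],
  [[46, 161, 0], [0, 0, 0]],
  [[46, 161, 0], [0, 0, 0]],
  [[46, 161, 0], [0, 0, 0]],
])

```text
time: 15.6
tool_pos: [450.1, 3.3, 177.8]
tcp_rot: [-180.0, -0.0, 174.0]
ft_force: [0.0, -0.2, -0.8]
finger_gap: 66.1
grip_force: 0.0
```

```bash
cat > look.py <<'E'
from h import *
import sys
p,d=r.snapshot('top');cv2.imwrite(f'pics/{sys.argv[1]}.png',cv2.resize(p[225:315,160:400],None,fx=3.3,fy=3.3,interpolation=cv2.INTER_CUBIC))
hsv=cv2.cvtColor(p,cv2.COLOR_BGR2HSV);x0,y0=270,235;c=hsv[y0:300,x0:395].astype(int)
g=(c[...,2]<75)&(c[...,1]<150)
for nm,(a,b) in{'L':(289,326),'R':(343,380)}.items():
    mm=np.zeros(g.shape,np.uint8);mm[:,a-x0:b-x0]=g[:,a-x0:b-x0];mm[:9]=0;mm[52:]=0
    q=max(cv2.findContours(mm,0,1)[0],key=cv2.contourArea);h=cv2.convexHull(q)[:,0]+[x0,y0]
    print('pad',nm,cv2.minEnclosingCircle(ray('top',h,29.)[:,:2].astype(np.float32)))
y=((abs(c[...,0]-27)<6)&(c[...,1]>170)&(c[...,2]>150)).astype(np.uint8)
q=max(cv2.findContours(y,0,1)[0],key=cv2.contourArea);h=cv2.convexHull(q)[:,0]+[x0,y0]
print('reel yellow',cv2.minEnclosingCircle(ray('top',h,63.)[:,:2].astype(np.float32)))
X=pts('top',d);box=np.zeros(d.shape,bool);box[y0:300,x0:395]=1
m=box&(X[...,2]>56)&(X[...,2]<68)
print('reel depth',X[m].mean(0).round(1),np.percentile(X[m],[5,95],axis=0).round().tolist())
E
python3 - <<'E'
from h import *
shift((450.2,4.5,100))
E
python3 look.py c4
```

```text
t 15.6 pos [450.1   3.3 177.8] rot [-1.7997e+02 -1.0000e-02  1.7399e+02] gap 66.1
shift [ 0.   1.2 77.8] turn [-0.0005 -0.0002 -0.0002]
pad L ((478.35235595703125, -161.0782012939453), 36.96699905395508)
pad R ((466.14312744140625, -280.4674987792969), 36.60261154174805)
reel yellow ((478.5825500488281, -160.33363342285156), 22.83497428894043)
reel depth [ 477.6 -159.4   63.1] [[457.0, -180.0, 60.0], [498.0, -139.0, 66.0]]
```

View pics/c4.png

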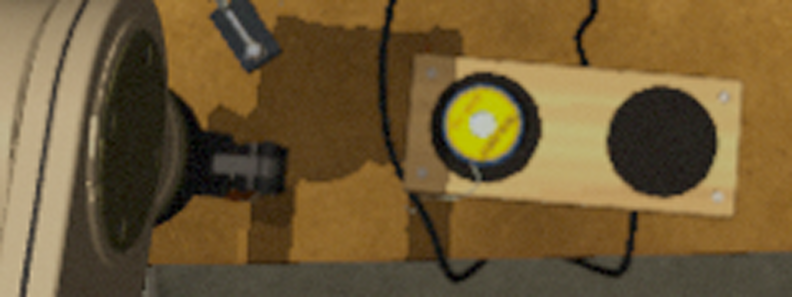

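The reel is centred on the left pad at crop (483,125), within 1 mm, and the right pad at (662,141) is empty. Now I'll fetch the bottle.

Emit:
jog_arm([
  [[0, 1, 30], [0, 0, 0]],
  [[0, 1, 60], [0, 0, 0]],
  [[0, 1, 90], [0, 0, 0]],
  [[0, 1, 115], [0, 0, 0]],
  [[0, 1, 130], [0, 0, 0]],
  [[0, 1, 140], [0, 0, 0]],
  [[0, 1, 145], [0, 0, 0]],
  [[0, 1, 145], [0, 0, 0]],
  [[0, 1, 145], [0, 0, 0]],
], grip=60)

```text
time: 16.55
tool_pos: [451.0, 4.8, 33.8]
tcp_rot: [-180.0, 0.1, 174.0]
ft_force: [0.1, 0.7, 1.0]
finger_gap: 60.0
grip_force: 0.0
```

Emit:
jog_arm([
  [[0, 0, 0], [0, 0, 0]],
  [[0, 0, 0], [0, 0, 0]],
  [[0, 0, 0], [0, 0, 0]],
  [[0, 0, 0], [0, 0, 0]],
  [[0, 0, 0], [0, 0, 0]],
  [[0, 0, 0], [0, 0, 0]],
], grip=25, force=25)

```text
time: 17.15
tool_pos: [451.0, 5.0, 33.8]
tcp_rot: [-180.0, 0.1, 174.0]
ft_force: [-1.1, -0.4, 6.7]
finger_gap: 34.6
grip_force: 24.9
```

Emit:
jog_arm([
  [[0, 0, -15], [0, 0, 0]],
  [[0, 0, -50], [0, 0, 0]],
  [[0, 0, -90], [0, 0, 0]],
  [[0, 0, -115], [0, 0, 0]],
  [[-3, -20, -120], [0, 0, 0]],
  [[-9, -55, -120], [0, 0, 0]],
  [[-15, -95, -120], [0, 0, 0]],
  [[-22, -135, -120], [0, 0, 0]],
  [[-28, -175, -120], [0, 0, 0]],
  [[-35, -215, -120], [0, 0, 0]],
])

```text
time: 18.15
tool_pos: [462.2, -213.9, 152.8]
tcp_rot: [180.0, -0.0, 174.0]
ft_force: [0.6, 0.3, -1.1]
finger_gap: 34.9
grip_force: 25.3
```

Emit:
jog_arm([
  [[-6, -35, 0], [0, 0, 0]],
  [[-10, -58, 0], [0, 0, 0]],
  [[-11, -67, 0], [0, 0, 0]],
  [[-11, -67, 20], [0, 0, 0]],
  [[-11, -67, 45], [0, 0, 0]],
  [[-11, -67, 65], [0, 0, 0]],
  [[-11, -67, 75], [0, 0, 0]],
  [[-11, -67, 80], [0, 0, 0]],
  [[-11, -67, 80], [0, 0, 0]],
  [[-11, -67, 80], [0, 0, 0]],
])

```text
time: 19.15
tool_pos: [467.2, -280.4, 74.0]
tcp_rot: [-180.0, 0.1, 174.0]
ft_force: [-0.3, -0.7, -0.6]
finger_gap: 34.7
grip_force: 25.3
```

```bash
python3 - <<'E'
from h import *
shift((467.4,-280.3,62.8))
E
```

```text
t 19.15 pos [ 467.2 -280.4   74. ] rot [-1.7996e+02  8.0000e-02  1.7401e+02] gap 34.7
shift [-0.2  0.2 11.2] turn [-0.0007  0.0014  0.0002]
```

Emit:
jog_arm([
  [[0, 0, 3], [0, 0, 0]],
  [[0, 0, 6], [0, 0, 0]],
  [[0, 0, 8], [0, 0, 0]],
  [[0, 0, 9], [0, 0, 0]],
  [[0, 0, 10], [0, 0, 0]],
  [[0, 0, 10], [0, 0, 0]],
  [[0, 0, 10], [0, 0, 0]],
])

```text
time: 19.85
tool_pos: [466.5, -280.3, 62.9]
tcp_rot: [-180.0, 0.0, 174.0]
ft_force: [-0.5, -0.4, 0.5]
finger_gap: 34.5
grip_force: 25.4
```

Emit:
jog_arm([
  [[0, 0, 0.5], [0, 0, 0]],
  [[0, 0, 1], [0, 0, 0]],
  [[0, 0, 1], [0, 0, 0]],
])

```text
time: 20.15
tool_pos: [466.7, -280.3, 62.9]
tcp_rot: [-180.0, 0.0, 174.0]
ft_force: [-3.2, 1.9, 8.1]
finger_gap: 34.6
grip_force: 26.2
```

Contact. I'm easing off slightly, releasing, retreating and checking.

Emit:
jog_arm([
  [[0, 0, -0.7], [0, 0, 0]],
  [[0, 0, -0.7], [0, 0, 0]],
])

```text
time: 20.35
tool_pos: [466.7, -280.3, 62.9]
tcp_rot: [-180.0, 0.0, 174.0]
ft_force: [-0.7, -0.2, 2.7]
finger_gap: 34.9
grip_force: 25.7
```

Emit:
jog_arm([
  [[0, 0, 0], [0, 0, 0]],
  [[0, 0, 0], [0, 0, 0]],
  [[0, 0, 0], [0, 0, 0]],
  [[0, 0, 0], [0, 0, 0]],
  [[0, 0, -15], [0, 0, 0]],
  [[0, 0, -45], [0, 0, 0]],
  [[0, 0, -85], [0, 0, 0]],
  [[0, 0, -125], [0, 0, 0]],
  [[0, 0, -140], [0, 0, 0]],
  [[0, 0, -140], [0, 0, 0]],
], grip=60)

```text
time: 21.35
tool_pos: [468.2, -281.5, 207.1]
tcp_rot: [-179.8, 0.3, 174.0]
ft_force: [0.2, 0.1, 0.3]
finger_gap: 59.9
grip_force: 0.0
```

Emit:
jog_arm([
  [[20, 45, 0], [0, 0, 0]],
  [[30, 90, 0], [0, 0, 0]],
  [[40, 135, 0], [0, 0, 0]],
  [[50, 180, 0], [0, 0, 0]],
  [[50, 230, 0], [0, 0, 0]],
  [[50, 270, 0], [0, 0, 0]],
  [[50, 300, 0], [0, 0, 0]],
  [[50, 310, 0], [0, 0, 0]],
  [[50, 310, 0], [0, 0, 0]],
])

```text
time: 22.25
tool_pos: [448.4, 34.3, 201.3]
tcp_rot: [-180.0, -0.1, 174.1]
ft_force: [-0.1, 0.1, -0.1]
finger_gap: 59.6
grip_force: 0.0
```

```bash
python3 look.py c5; python3 - <<'E'
from h import *
for n in('top','side'):
    p,d=r.snapshot(n);X=pts(n,d);M=(np.hypot(X[...,0]-466,X[...,1]+280)<40)
    for lo,hi in((40,84),(84,106),(106,130)):
        A=X[M&(X[...,2]>lo)&(X[...,2]<hi)]
        if len(A):print(n,lo,len(A),A.mean(0).round(1),np.percentile(A,[2,98],axis=0).round().tolist())
    if n=='side':cv2.imwrite('pics/s5.png',cv2.resize(p[130:330,180:380],None,fx=3,fy=3))
s=r.sense();print(s['time'],s['tool_pos'])
E
```

```text
pad L ((478.6343078613281, -161.24118041992188), 36.714656829833984)
pad R ((466.14312744140625, -280.4674987792969), 36.60261154174805)
reel yellow ((478.2760925292969, -160.03797912597656), 23.059240341186523)
reel depth [ 477.1 -161.2   63. ] [[456.0, -182.0, 59.0], [498.0, -139.0, 66.0]]
top 40 127 [ 463.3 -275.    76.2] [[449.0, -294.0, 45.0], [480.0, -261.0, 84.0]]
top 84 79 [ 464.8 -277.2   98.8] [[454.0, -287.0, 84.0], [475.0, -268.0, 106.0]]
top 106 18 [ 464.2 -278.2  110. ] [[459.0, -286.0, 106.0], [471.0, -271.0, 123.0]]
side 40 388 [ 457.4 -291.2   64.8] [[445.0, -299.0, 41.0], [477.0, -273.0, 84.0]]
side 84 123 [ 460.3 -286.3   97.6] [[453.0, -293.0, 85.0], [472.0, -274.0, 105.0]]
side 106 23 [ 462.8 -282.9  112.7] [[458.0, -288.0, 106.0], [466.0, -280.0, 121.0]]
22.4 [448.82656221  32.23138906 201.97459737]
```

View pics/c5.png

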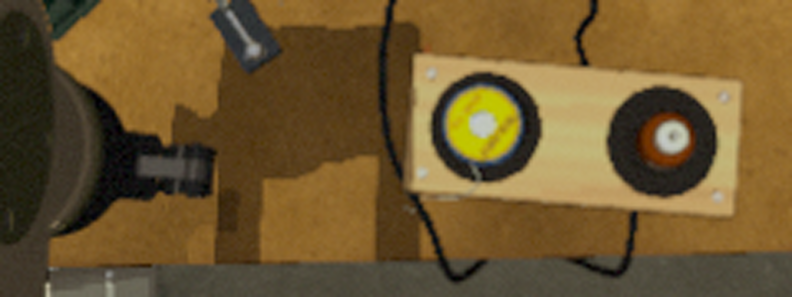

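View pics/s5.png

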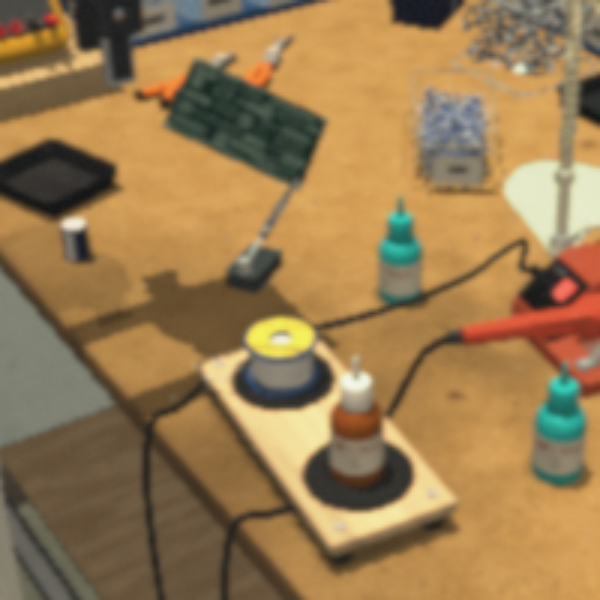

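Both views show the reel upright on the left pad at top crop (483,125) and the bottle upright on the right pad at (670,138). Both are centred to within about 2 mm, and the bystanders I can see haven't moved.

```bash
python3 -c "
from bench import r
print(r.hand_in())"
```

```text
the job is handed in; nothing more can be done
None
```

The swap is done and handed in at about 22 s: the reel stands upright on the left pad and the flux bottle on the right pad, each within about 2 mm of centre by the camera, and nothing else was touched.

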